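# Park the spring plunger and send the sled home

## Robot

A 6-joint arm with a two-finger parallel gripper is mounted at the origin on a cart in front of the work surface, level with it; the furniture and walls round the work are solid. World frame = base frame: x ahead of the robot, y to its left, z up, the work surface at z = 0. Lengths are in m, angles in rad, forces in N, time in s.
With the tool pointing down it reaches from about 0.35 to 0.775 m from the base axis. Payload 5.5 kg.
Tool frame: the origin (TCP) lies midway between the tips of the shut fingers; the grasp point (between the pads) lies 19 mm behind it; z points along the fingers, y is the line along which they close (so a half turn about z gives the same grasp; the last joint's range is limited). The gripper opens to 85 mm and grips with 20 to 120 N. Pads are 22 mm wide; open, the fingers measure 114 mm over their backs; the gripper's body (76 mm by 85 mm) begins 54 mm behind the grasp point. The pads swing forward as they close: fully open they stand 13 mm farther back than shut.
Start: joints at [1.183, 0.313, 0.046, 1.304, 0, 1.431], TCP at [0.141, 0.557, 0.231] pointing down, gripper open.
Joint ranges: [-2.76, 2.76], [-0.86, 1.69], [-1.03, 1.26], [-2.2, 2.34], [-1.47, 1.5], [-3.14, 3.14]. Speed limits (rad/s): [2.57, 2.57, 3.14, 3.14, 3.14, 3.14].

## Interface

Orientations are given as a unit quaternion [w, x, y, z].
In Python, from workcell import env gives the robot as it stands.
- The arm moves only by the tool move_arm, never from a script. Its argument "targets" is a list of rows, each a list of 3 entries, a list of its own where there are three numbers: the shift along the tool's x, y, z in mm, then the turn, a rotation vector about the tool's x, y, z in units of 10 degrees (1.0 is 10 degrees), then the closure, from -1 (fully open) to 1 (shut). In form: [[[dx, dy, dz], [ax, ay, az], gripper], ...]. A call has 1 to 5 rows; each row is the pose to reach, as a shift and turn from the pose commanded when the call began, along the tool's axes at that moment; what a row does not reach only later rows make up. A row lasts 1/8 s, in which the tool goes at most 62.5 mm and 10.7 degrees, less where a joint would pass 70% of its speed; a pose out of reach is approached as far as the arm can. A call with a gripper value outside its range is refused whole. The fingers move at their own pace and stop on an object; "squeeze" is the grip in N (left out, the last holds). Time passes only in rows, so rows that repeat a pose let the fingers close. It gives the time, the measured TCP pose, the force, the opening and the grip force at its end, in the units of the state.
- env.get_state(): the state, without advancing time (a new reading comes with each control period).
- env.read_camera(name): name is "scene" or "top" or "wrist"; returns a dict with "pixels" (480x640x3 uint8, red, green, blue), "fovy" (degrees; the focal length in pixels is half the picture's height over the tangent of half this angle, whatever the lens; pixels are square), "cx", "cy" (the principal point, pixels), "extrinsics" (4x4, takes a point from world to camera coordinates); the wrist camera has in their place "mount" (4x4, takes a point from camera to tool coordinates, whose origin is the TCP and whose axes are the flange's). Camera axes: x right, y up, looking along -z (the intrinsics and any distortion apply to the point x, -y, -z); pixel columns grow to the right and rows downward; lengths in m; the calibration is good to about 2 mm. A picture is of the moment at which its call begins: read the wrist's pose just before it. There is no depth.
- env.hand_in(): hands the job in; it is judged then, once.
Trained networks look in a picture, given as the dict that the camera call returned (one of the last four; its "shot" number tells which), for a name from the list of things; names that differ only in an ending like _2 or _b are one class to them, and where a whole thing is asked for, a point or a joint stands for the part that bears it (a point fixed in the world has none). Each returns a list of dicts, best first, with "confidence" (0 to 1); they miss things now and then, are a little off and sometimes report something else, mostly with a low value. They report only what shows in the picture. A call takes as long as a camera call.
- env.spot_in(thing, picture): "centre" ([x, y, z] in m, in world coordinates, good to about 4 mm: the middle of the surface that is visible of it).
- env.regions_of(thing, picture): "mask" (480x640 bool, what is visible of it).
- env.landmark_of(thing, picture): "centre" ([x, y, z] in m, in world coordinates, good to about 4 mm: a listed point, or the origin of a listed thing).
The state is a dict: "clock": time; "joint_pos": joint angles; "qvel": joint speeds; "tau": joint torques, N m; "tcp_pos": TCP position; "orientation": TCP orientation; "wrist_force": force on the tool from outside, world axes, zero at the start; "ft_torque": the same for the moment, N m; "finger_gap": finger opening in m; "grip_force": force on a finger pad.
Only numpy, scipy, OpenCV 4.12 (cv2) and the standard library are available. Lean on these libraries where they do the work, as an engineer would, in place of code of your own. Each camera call takes 0.05 s, during which the arm holds its last target. There are 200 camera calls.

## Task

The sample sled on the bench track is locked by a slanted spring plunger. Pull the plunger's T-handle out along its slanted axis, twist it a sixth of a turn (either way) and let it down so that its cross pin rests in a shallow notch of the collar and the plunger stays retracted by itself; then push the sled by the middle of its end plate (it skews and can jam when pushed off-centre) until it is fully home against the stop at the far end of the track. The bottle must stay standing in its cup on the sled, and the loose vial and flask beside the track must stay where they stand.

Things in the scene. Friction and masses are not known exactly. Their poses are not given: they have to be found in the camera images.
- track: aluminium track, 92 x 302 mm, fixed, under the front of a hood: side walls at world y = -0.29 and 0.51, lower edge of its visor at x = 0.61, z = 0.47. Origin on the bench, mid-width of the channel. z up; y along the track to the end stop; -x: plunger side, facing the robot. Rails 26 mm high, end stop 29 mm. Plunger axis 30 degrees from vertical: outward it is (-0.5, 0, 0.866) in this frame
- collar (a point): centre of the rim of the steel collar (48 mm across, six teeth; two deep slots in line with the track, shallow notches 60 degrees either side of them), on the plunger axis, fixed to the track (axes as the track's). With the plunger in, the centre of the T-handle's bar is 24 mm farther out along the axis. The bracket post below it, 44 mm wide, is 58 mm high
- handle_grip (a point): centre of the black T-handle's bar, on the plunger axis. The bar is 64 mm long, 14 mm thick and 18 mm tall along the axis, on a stem of 10 mm diameter that is clear for 15 mm below the bar. Own z points outward along the slanted plunger axis, own y along the bar. With the plunger in, the bar lies parallel to the track
- plunger (a joint): how far the plunger is pulled out along its axis, m: 0 in (locking the sled), 0.014 resting in a shallow notch; 0.019 is needed for the cross pin to clear the collar's teeth and twist; 0.024 is the stop. The spring pulls back with 8 N at 0 and 14 N at the stop
- handle (a joint): twist of the T-handle about its outward axis, rad, counter-clockwise positive seen from outside: about 0 with the pin in the deep slots; shallow notches at +1.047 and -1.047 (60 degrees), either serves; stops at +-1.2. The notch takes the pin within about 0.1 rad of its middle. Turns easily once pulled clear
- push_point (a point): centre of the rear face of the sled's upright end plate (96 mm wide, 8 mm thick, 33 to 85 mm above the bench), 60 mm above the bench; own y is the way to push, along the track. Sled 150 mm long, 0.5 kg; this point goes from y = -0.160 to -0.034 (home) in the track frame. Slides with a few newtons if pushed within 10 mm of the plate's middle; farther off it skews and can jam
- bottle_mid (a point): small brown bottle, 48 mm diameter, 91 mm tall, loose in the cup; this point on its axis, 45 mm above its underside; own z up
- cup (a point): centre of the floor of the sled's round cup (52 mm inside, rim 9 mm high, floor 33 mm above the bench); 83 mm ahead of the end plate's rear face
- vial_mid (a point): loose vial with a dark screw cap, 30 mm diameter, 58 mm tall, standing on the bench between the plunger bracket and the end plate, on the robot's side of the track; half-way up; a bystander
- flask_mid (a point): loose white flask, 54 x 78 mm, 124 mm tall, standing beyond the end stop; half-way up; a bystander

How it is judged:
By the outcome, as a careful person would: the job done as asked, in the order asked, and still so for the second after the job is handed in, with the robot touching nothing.
It also fails if it takes over 58 s, if anything falls off the work surface, if the arm or the gripper's body presses on something with over 40 N, if the wrist force passes 120 N, or if a joint passes its speed limit or range.

## Working session

There is one attempt and no reset: what is moved stays moved. The work goes in short steps, Python scripts to look and compute and a tool call to move; the robot and the scene stay as the last step left them, time stands still between calls to the robot, and variables do not carry over. Pictures are saved under pics/ and viewed, at most 10 in all, crops included, and the job is handed in when it is done.

Besides the shell and the picture viewer there is one more tool, called after "Call:" as name(argument=value, ...) on one line, values as JSON. move_arm: Moves the arm, as the interface text tells. Its arguments: {"type":"object","properties":{"targets":{"type":"array","items":{"type":"array"}},"squeeze":{"type":"number"}},"required":["targets"]}

```bash
mkdir -p pics
cat > h.py <<'E'
from workcell import env
import numpy as np, cv2
from scipy.spatial.transform import Rotation as R
def rot(q): return R.from_quat([q[1],q[2],q[3],q[0]])
E
python3 - <<'E'
from h import *
s=env.get_state(); print(s)
for c in ["scene","top"]:
    p=env.read_camera(c); cv2.imwrite(f"pics/{c}0.png",p["pixels"][:,:,::-1])
    print(c,p["fovy"],np.round(p["extrinsics"],3).tolist())
    for t in ["track","collar","handle_grip","push_point","bottle_mid","cup","vial_mid","flask_mid"]:
        r=env.landmark_of(t,p); print(t,[(np.round(x["centre"],4).tolist(),round(x["confidence"],2), {k:v for k,v in x.items() if k not in("centre","confidence")}) for x in r[:2]])
E
```

```text
{'clock': 0.0, 'joint_pos': array([ 1.18338456e+00,  3.14026664e-01,  4.49593248e-02,  1.30361617e+00,
       -1.24293297e-05,  1.43120451e+00]), 'qvel': array([-0.00094116, -0.00037395, -0.00137543, -0.00018664, -0.00103213,
       -0.0011384 ]), 'tau': array([-8.09911694e-05, -4.80631649e+01,  2.98530972e+01,  1.95326109e-02,
       -1.42018389e-04, -1.22511051e-05]), 'tcp_pos': array([0.14084925, 0.55693734, 0.23038591]), 'orientation': array([-2.39770834e-04,  1.23593080e-01,  9.92332535e-01, -9.12641945e-04]), 'wrist_force': array([0.11543322, 1.24990136, 0.45701378]), 'ft_torque': array([-0.01366999, -0.00938488,  0.0034343 ]), 'grip_force': 0.0, 'finger_gap': 0.08525558391846047}
scene 52.70996240984844 [[0.739, -0.673, -0.002, -0.27], [0.369, 0.403, 0.837, -0.319], [-0.563, -0.62, 0.546, -0.519], [0.0, 0.0, 0.0, 1.0]]
track [([0.5722, 0.0459, -0.0048], 0.82, {})]
collar [([0.4815, 0.0435, 0.0855], 0.68, {})]
handle_grip [([0.472, 0.0441, 0.1075], 0.85, {})]
push_point [([0.53, -0.1072, 0.06], 0.75, {})]
bottle_mid [([0.5532, -0.0271, 0.0812], 0.73, {})]
cup [([0.5495, -0.0261, 0.0312], 0.67, {}), ([0.5823, 0.2502, 0.0584], 0.59, {})]
vial_mid [([0.4774, -0.0273, 0.0308], 0.96, {})]
flask_mid [([0.5816, 0.2517, 0.0568], 0.6, {})]
top 45.1332302874885 [[-0.019, -1.0, -0.003, 0.165], [0.987, -0.019, 0.16, -0.524], [-0.16, 0.0, 0.987, -0.957], [0.0, 0.0, 0.0, 1.0]]
track [([0.5698, 0.0428, 0.001], 0.95, {}), ([0.5296, -0.1062, 0.0622], 0.57, {})]
collar [([0.483, 0.0389, 0.0806], 0.93, {})]
handle_grip [([0.4724, 0.0439, 0.1073], 0.57, {})]
push_point [([0.5291, -0.1032, 0.0604], 0.91, {}), ([0.481, 0.038, 0.0793], 0.55, {})]
bottle_mid [([0.5527, -0.0254, 0.0803], 0.93, {})]
cup [([0.5512, -0.0281, 0.0331], 0.69, {})]
vial_mid [([0.4853, -0.0296, 0.0262], 0.55, {})]
flask_mid [([0.5838, 0.2526, 0.0629], 0.65, {})]
```

View pics/scene0.png

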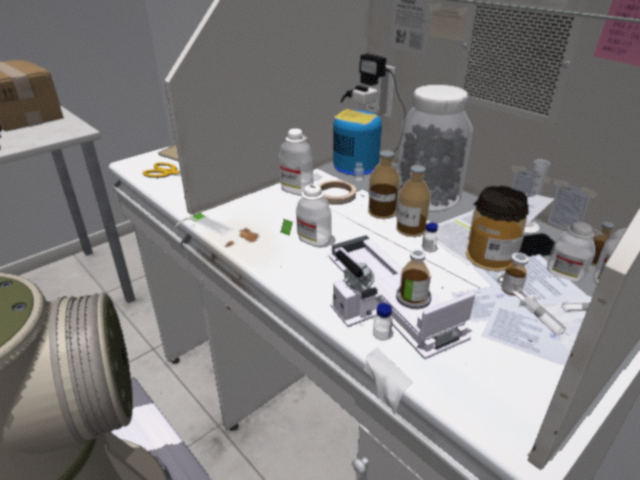

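View pics/top0.png

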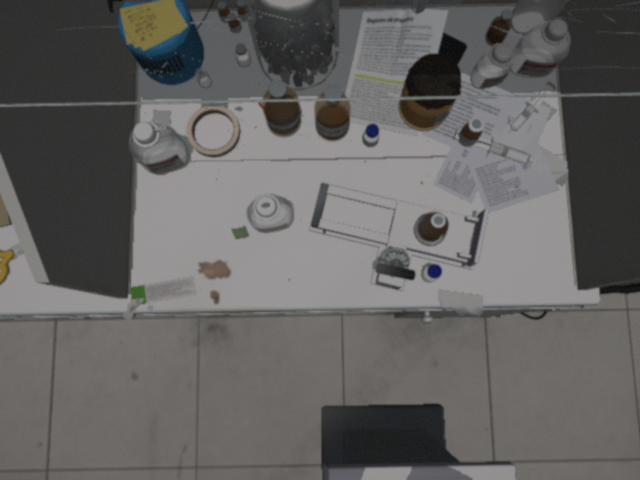

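The scene view shows the track with the black T-handle at about (352,265), the vial at (384,320) and the end plate at (447,318). In the top view the bar runs (377,267)–(413,275), the vial is at (433,271) and the flask at (268,210). Next I'll refine the positions and yaw by fitting the bar mask and averaging the network readings.

Run:
```python
from h import *
acc={}
for i in range(5):
  for c in ["scene","top"]:
    p=env.read_camera(c)
    if i==0: print(c,[k for k in p], p["cx"],p["cy"])
    for t in ["track","collar","handle_grip","push_point","bottle_mid","cup","vial_mid","flask_mid"]:
        r=env.landmark_of(t,p)
        if r: acc.setdefault((t,c),[]).append(r[0]["centre"])
    if i==0:
      E=p["extrinsics"]; f=240/np.tan(np.radians(p["fovy"]/2))
      for t in ["handle_grip"]:
        for r in env.regions_of(t,p)[:1]:
          m=r["mask"]; ys,xs=np.nonzero(m); print(t,r["confidence"],m.sum(),xs.mean(),ys.mean(),cv2.minAreaRect(np.c_[xs,ys].astype(np.float32)))
for k,v in acc.items(): print(k,np.round(np.median(v,0),4),np.round(np.std(v,0),4),len(v))
p=env.read_camera("top"); im=p["pixels"][160:310,300:500,::-1]
cv2.imwrite("pics/crop.png",cv2.resize(im,None,fx=4,fy=4,interpolation=cv2.INTER_CUBIC))
```

```text
scene ['pixels', 'fovy', 'cx', 'cy', 'extrinsics', 'shot'] 317.44213572009653 237.72263189199657
handle_grip 0.73 369 350.8211382113821 265.10027100271003 ((352.5, 266.5), (45.25482940673828, 9.899494171142578), 45.0)
top ['pixels', 'fovy', 'cx', 'cy', 'extrinsics', 'shot'] 325.69792658802476 243.87402932435455
('track', 'scene') [ 0.572   0.0455 -0.0045] [0.0018 0.0013 0.0008] 5
('collar', 'scene') [0.4836 0.0419 0.0845] [0.0011 0.001  0.0014] 5
('handle_grip', 'scene') [0.4726 0.0455 0.1053] [0.0026 0.001  0.0013] 5
('push_point', 'scene') [ 0.5322 -0.1089  0.0577] [0.0018 0.0025 0.0014] 5
('bottle_mid', 'scene') [ 0.5518 -0.024   0.078 ] [0.0087 0.028  0.0318] 5
('cup', 'scene') [ 0.5494 -0.0262  0.0342] [0.0011 0.0016 0.0018] 5
('vial_mid', 'scene') [ 0.4768 -0.0266  0.0287] [0.0013 0.0006 0.0011] 5
('flask_mid', 'scene') [0.584  0.2517 0.0584] [0.0014 0.0012 0.001 ] 5
('track', 'top') [0.5706 0.0444 0.0019] [0.0004 0.0016 0.0014] 5
('collar', 'top') [0.4837 0.0405 0.0783] [0.0349 0.0023 0.0311] 5
('handle_grip', 'top') [0.4731 0.048  0.1085] [0.001  0.0021 0.0008] 5
('push_point', 'top') [ 0.5292 -0.1052  0.0613] [0.002 0.001 0.001] 5
('bottle_mid', 'top') [ 0.5527 -0.0251  0.0794] [0.0012 0.0013 0.0015] 5
('cup', 'top') [ 0.5536 -0.0255  0.0314] [0.0015 0.0017 0.0013] 5
('vial_mid', 'top') [ 0.4822 -0.0267  0.0297] [0.0011 0.0011 0.001 ] 5
('flask_mid', 'top') [0.5823 0.2527 0.063 ] [0.0014 0.0017 0.0008] 5
```

View pics/crop.png

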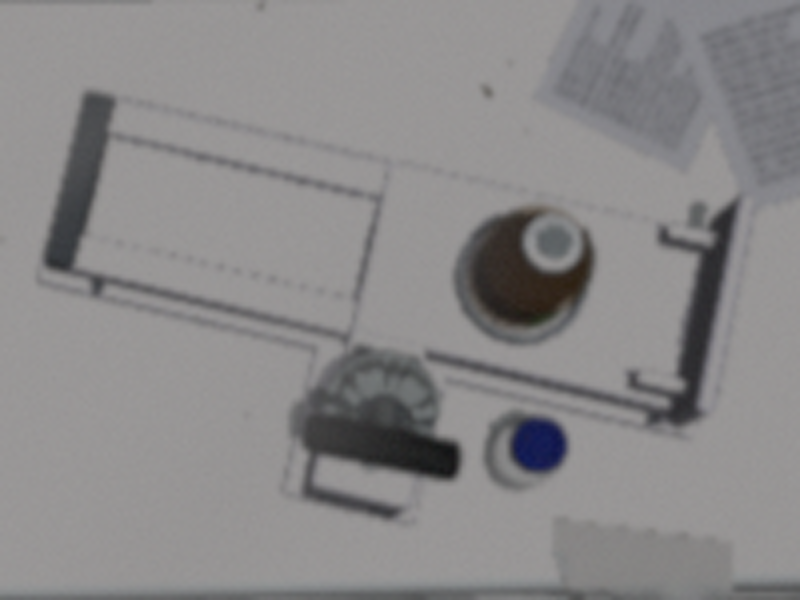

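```bash
cat >> h.py <<'E'
def ray(p,uv,z):
    E=np.array(p["extrinsics"]); f=240/np.tan(np.radians(p["fovy"]/2))
    d=np.array([(uv[0]-p["cx"])/f,-(uv[1]-p["cy"])/f,-1])
    o=-E[:3,:3].T@E[:3,3]; d=E[:3,:3].T@d
    return o+d*(z-o[2])/d[2]
def proj(p,X):
    E=np.array(p["extrinsics"]); f=240/np.tan(np.radians(p["fovy"]/2)); c=E[:3,:3]@X+E[:3,3]
    return np.array([p["cx"]-f*c[0]/c[2],p["cy"]+f*c[1]/c[2]])
E
python3 - <<'E'
from h import *
p=env.read_camera("top")
g=lambda u,v,z: ray(p,(300+u/4,160+v/4),z)
def yaw(a,b): d=a-b; return np.degrees(np.arctan2(d[0],d[1])),np.linalg.norm(d)
print("bench lower edge",yaw(g(40,280,0),g(690,437,0)))
print("farrail",yaw(g(110,97,.026),g(660,222,.026)))
print("nearrail dark",yaw(g(97,281,0.026),g(340,338,.026)), yaw(g(430,353,.026),g(650,413,.026)))
print("bar",yaw(g(307,430,.11),g(457,460,.11)))
print("stop across",yaw(g(85,92,.029),g(45,265,.029)), g(85,92,.029),g(45,265,.029))
print("plate top", g(738,197,.085),g(690,420,.085),yaw(g(738,197,.085),g(690,420,.085)))
E
```

```text
bench lower edge (np.float64(14.876403558474271), np.float64(0.30021562389660605))
farrail (np.float64(14.282894627753477), np.float64(0.2504504777519538))
nearrail dark (np.float64(14.505629986088522), np.float64(0.10991791549871151)) (np.float64(16.610148476214416), np.float64(0.09922817199209603))
bar (np.float64(12.495296991259535), np.float64(0.06096396856496273))
stop across (np.float64(103.64078900940547), np.float64(0.08055998837801731)) [0.63980066 0.16141276 0.029     ] [0.561513   0.18041154 0.029     ]
plate top [ 0.5740397  -0.11101262  0.085     ] [ 0.48063118 -0.08540092  0.085     ] (np.float64(105.33310762872166), np.float64(0.09685613751150506))
```

```bash
cat >> h.py <<'E'
yw=np.radians(14.6); TY=np.array([np.sin(yw),np.cos(yw),0]); TX=np.array([np.cos(yw),-np.sin(yw),0])
OUT=-.5*TX+np.array([0,0,.866]); H=np.array([.4725,.0455,.1055])
RG=np.c_[TY,np.cross(-OUT,TY),-OUT]; RP=np.c_[-TX,TY,[0,0,-1]]
def rel(P,Rm,s=None):
    s=s or env.get_state(); q=rot(s["orientation"])
    d=q.inv().apply(np.array(P)-s["tcp_pos"])*1000; w=(q.inv()*R.from_matrix(Rm)).as_rotvec()
    print("mm",d.round(1),"turn10",(np.degrees(w)/10).round(2),"F",np.round(s["wrist_force"],1),"t",s["clock"],"gap",s["finger_gap"])
E
python3 -c "
from h import *
rel(H+.12*OUT,RG)"
```

```text
mm [-386.9 -414.6   21.8] turn10 [-2.34 -2.36  8.81] F [-0.   0.5  0.4] t 5.6 gap 0.08540344898191965
```

Call:
move_arm(targets=[[[-39,-41,2],[-0.23,-0.24,0.88],-1],[[-77,-83,4],[-0.47,-0.47,1.76],-1],[[-116,-124,6],[-0.7,-0.71,2.64],-0.5],[[-155,-166,8],[-0.94,-0.94,3.52],-0.3],[[-193,-207,11],[-1.17,-1.18,4.4],-0.2]], squeeze=80)

```text
clock: 6.22
tcp_pos: [0.278, 0.3078, 0.2206]
orientation: [0.113, 0.486, 0.862, 0.087]
wrist_force: [0.9, 0.6, 0.4]
finger_gap: 0.0513
grip_force: 0.0
```

```bash
python3 -c "
from h import *
rel(H+.12*OUT,RG)"
```

```text
mm [-279.4  -18.    38.6] turn10 [-1.16 -1.18  4.39] F [0.9 0.6 0.4] t 6.225 gap 0.05134974962840052
```

Call:
move_arm(targets=[[[-56,-4,8],[-0.23,-0.24,0.88],-0.2],[[-112,-7,16],[-0.46,-0.47,1.76],-0.2],[[-168,-11,23],[-0.7,-0.71,2.63],-0.2],[[-223,-14,31],[-0.93,-0.94,3.51],-0.2],[[-279,-18,39],[-1.16,-1.18,4.39],-0.2]])

```text
clock: 6.85
tcp_pos: [0.4154, 0.0615, 0.2093]
orientation: [0.205, 0.764, 0.59, 0.158]
wrist_force: [0.8, 1.0, 0.1]
finger_gap: 0.0513
grip_force: 0.0
```

Run:
```python
from h import *
s=env.get_state();p=env.read_camera("wrist")
rel(H+.12*OUT,RG,s); print(np.degrees(s["joint_pos"]).round())
cv2.imwrite("pics/w1.png",p["pixels"][:,:,::-1])
# project collar/handle/bar ends into wrist
M=np.array(p["mount"]); q=rot(s["orientation"])
def pj(X):
    t=q.inv().apply(X-s["tcp_pos"]); c=np.linalg.inv(M)@np.r_[t,1]; f=240/np.tan(np.radians(p["fovy"]/2))
    return np.round([p["cx"]-f*c[0]/c[2],p["cy"]+f*c[1]/c[2]],1)
print("H",pj(H),pj(H+.032*TY+.009*OUT),pj(H-.032*TY+.009*OUT),"collar",pj(H-.024*OUT),M.round(3).tolist())
for t in ["handle_grip","collar"]:
    print(t,[(np.round(x["centre"],4),x["confidence"]) for x in env.landmark_of(t,p)[:1]])
```

```text
mm [-1.1 -0.6 -0.5] turn10 [ 0.    0.01 -0.  ] F [0.8 1.  0.1] t 6.85 gap 0.05133947974328058
[  4. -21. -46.  36.  -9. 106.]
H [318.5 242. ] [318.5 194.9] [318.5 293.9] collar [318.4 232.2] [[-0.0, 0.956, 0.294, 0.076], [1.0, 0.0, -0.0, -0.001], [-0.0, 0.294, -0.956, -0.142], [0.0, 0.0, 0.0, 1.0]]
handle_grip [(array([0.4717, 0.0408, 0.1024]), 0.77)]
collar [(array([0.4805, 0.0389, 0.0846]), 0.68)]
```

View pics/w1.png

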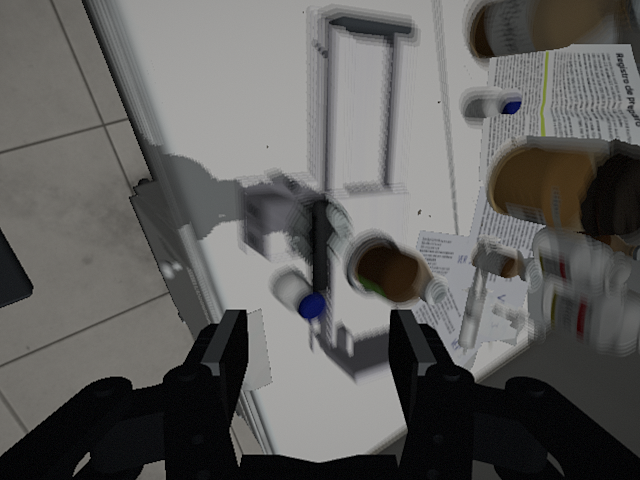

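The wrist view shows the bar from (318,197) to (319,296), which matches the prediction within 2 px and is well aligned. Next I approach and grip.

Call:
move_arm(targets=[[[-2,0,45],[0,0,0],-0.2],[[-2,0,85],[0,0,0],-0.2],[[-2,0,115],[0,0,0],-0.2],[[-2,0,134],[0,0,0],-0.2],[[-2,0,134],[0,0,0],-0.2]])

```text
clock: 7.62
tcp_pos: [0.478, 0.0455, 0.0911]
orientation: [0.203, 0.763, 0.594, 0.156]
wrist_force: [-1.2, -0.3, 0.6]
finger_gap: 0.0513
grip_force: 0.0
```

Call:
move_arm(targets=[[[0,0,0],[0,0,0],0.4],[[0,0,0],[0,0,0],1],[[0,0,0],[0,0,0],1],[[0,0,0],[0,0,0],1],[[0,0,0],[0,0,0],1]], squeeze=80)

```text
clock: 8.25
tcp_pos: [0.4787, 0.0452, 0.0935]
orientation: [0.204, 0.763, 0.593, 0.158]
wrist_force: [-7.4, 2.4, 7.3]
finger_gap: 0.0125
grip_force: 78.0
```

Run:
```python
from h import *
s=env.get_state(); rel(H-.014*OUT,RG,s); print(s["wrist_force"]@np.c_[TX,TY,OUT],s["grip_force"])
```

```text
mm [-1.3  0.7  0.6] turn10 [-0.01 -0.01  0.03] F [-7.4  2.4  7.3] t 8.25 gap 0.012542746492856905
[-7.80798849  0.45933369 10.22521314] 77.97056794166565
```

Call:
move_arm(targets=[[[0,0,-6],[0,0,0],1],[[0,0,-12],[0,0,0],1],[[0,0,-18],[0,0,0],1],[[0,0,-23],[0,0,0],1],[[0,0,-23],[0,0,0],1]])

```text
clock: 8.88
tcp_pos: [0.4677, 0.0478, 0.1126]
orientation: [0.204, 0.763, 0.593, 0.158]
wrist_force: [7.8, 0.6, -12.6]
finger_gap: 0.0122
grip_force: 78.0
```

Run:
```python
from h import *
s=env.get_state(); rel(H-.014*OUT,RG,s); print(s["wrist_force"]@np.c_[TX,TY,OUT],s["grip_force"])
```

```text
mm [-1.1  1.  22.7] turn10 [-0.01 -0.01  0.03] F [  7.8   0.6 -12.6] t 8.875 gap 0.012237904830203
[  7.41118528   2.50005517 -14.60324622] 78.03671479225159
```

Call:
move_arm(targets=[[[0,0,0],[0,0,-0.6],1],[[0,0,0],[0,0,-1.5],1],[[0,0,0],[0,0,-2.4],1],[[0,0,0],[0,0,-3.3],1],[[0,0,0],[0,0,-4.2],1]])

```text
clock: 9.5
tcp_pos: [0.4667, 0.0477, 0.1114]
orientation: [0.246, 0.498, 0.828, 0.073]
wrist_force: [6.3, -0.2, -12.1]
finger_gap: 0.012
grip_force: 78.1
```

Run:
```python
from h import *
s=env.get_state(); rel(H-.014*OUT,RG,s); B=np.c_[TX,TY,OUT]; print(s["wrist_force"]@B,s["ft_torque"]@B,s["grip_force"])
```

```text
mm [-2.2  1.3 22.2] turn10 [-0.02 -0.01  4.26] F [  6.3  -0.2 -12.1] t 9.5 gap 0.01195238231175174
[  6.16637141   1.43308037 -13.54634935] [ 0.4407159   0.54139346 -0.0125242 ] 78.0501651763916
```

Call:
move_arm(targets=[[[0,0,0],[0,0,-0.9],1],[[0,0,0],[0,0,-1.8],1],[[0,0,0],[0,0,-1.8],1],[[0,0,3],[0,0,-1.8],1],[[0,0,6],[0,0,-1.8],1]])

```text
clock: 10.12
tcp_pos: [0.4692, 0.0467, 0.1059]
orientation: [0.254, 0.365, 0.895, 0.034]
wrist_force: [5.4, -1.1, -11.7]
finger_gap: 0.0121
grip_force: 78.3
```

Run:
```python
from h import *
s=env.get_state(); rel(H-.014*OUT,RG,s); B=np.c_[TX,TY,OUT]; print(s["wrist_force"]@B,s["ft_torque"]@B,s["grip_force"])
```

```text
mm [-2.7  1.2 16.1] turn10 [-0.03 -0.01  6.03] F [  5.4  -1.1 -11.7] t 10.125 gap 0.012061616819541241
[  5.47072803   0.32556859 -12.89067685] [0.24557865 0.67928502 0.02601903] 78.26019644737244
```

Call:
move_arm(targets=[[[0,0,1.5],[0,0,0],1],[[0,0,3],[0,0,0],1],[[0,0,3],[0,0,0],1]])

```text
clock: 10.5
tcp_pos: [0.4702, 0.0465, 0.1044]
orientation: [0.254, 0.364, 0.895, 0.033]
wrist_force: [-12.1, 2.5, 8.6]
finger_gap: 0.0123
grip_force: 82.3
```

Run:
```python
from h import *
s=env.get_state(); rel(H-.014*OUT,RG,s); B=np.c_[TX,TY,OUT]; print(s["wrist_force"]@B,s["ft_torque"]@B,s["grip_force"])
```

```text
mm [-2.6  1.1 14.3] turn10 [-0.03 -0.01  6.03] F [-12.1   2.5   8.6] t 10.5 gap 0.012337445269103879
[-12.34102995  -0.63046087  13.64355996] [-0.1199409   1.69829202 -0.0088349 ] 82.27585673332214
```

Call:
move_arm(targets=[[[0,0,-1.5],[0,0,0],1],[[0,0,-1.5],[0,0,0],0.5],[[0,0,-1.5],[0,0,0],0.2],[[0,0,-1.5],[0,0,0],0.1],[[0,0,-1.5],[0,0,0],0]])

```text
clock: 11.12
tcp_pos: [0.472, 0.0463, 0.1064]
orientation: [0.256, 0.365, 0.895, 0.034]
wrist_force: [-0.4, -0.4, -0.4]
finger_gap: 0.0428
grip_force: 0.0
```

Call:
move_arm(targets=[[[0,0,-12],[0,0,0],0],[[0,0,-40],[0,0,0],0],[[0,0,-80],[0,0,0],0],[[0,0,-120],[0,0,0],0],[[0,0,-120],[0,0,0],0]])

```text
clock: 11.75
tcp_pos: [0.415, 0.0619, 0.2137]
orientation: [0.258, 0.364, 0.894, 0.035]
wrist_force: [0.4, -0.3, 0.7]
finger_gap: 0.0429
grip_force: 0.0
```

Run:
```python
from h import *
p=env.read_camera("top"); q=env.read_camera("scene")
a=cv2.resize(p["pixels"][160:310,300:500],None,fx=4,fy=4,interpolation=cv2.INTER_CUBIC)
b=cv2.resize(q["pixels"][220:370,300:500],None,fx=4,fy=4,interpolation=cv2.INTER_CUBIC)
cv2.imwrite("pics/c2.png",cv2.resize(np.vstack([a,b]),(400,600),interpolation=cv2.INTER_AREA)[:,:,::-1])
for pp in (p,q): print([np.round(x["centre"],4) for t in("handle_grip","push_point") for x in env.landmark_of(t,pp)[:1]])
# push prep: behind plate, above
P=np.array([.5305,-.107,0]); C=P-.09*TY; C[2]=.2
rel(C,RP); rel(C,np.c_[-RP[:,0],-RP[:,1],RP[:,2]])
```

```text
[array([0.468 , 0.0493, 0.1192]), array([ 0.529 , -0.1072,  0.0618])]
[array([ 0.5517, -0.0294,  0.0804]), array([ 0.5278, -0.1096,  0.0585])]
mm [-224.6 -128.7   85. ] turn10 [ 0.77  2.91 -2.91] F [-0.5 -0.2  0.1] t 12.05 gap 0.04296352088487418
mm [-224.6 -128.7   85. ] turn10 [ 3.88 -1.02 14.59] F [-0.5 -0.2  0.1] t 12.05 gap 0.04296352088487418
```

View pics/c2.png

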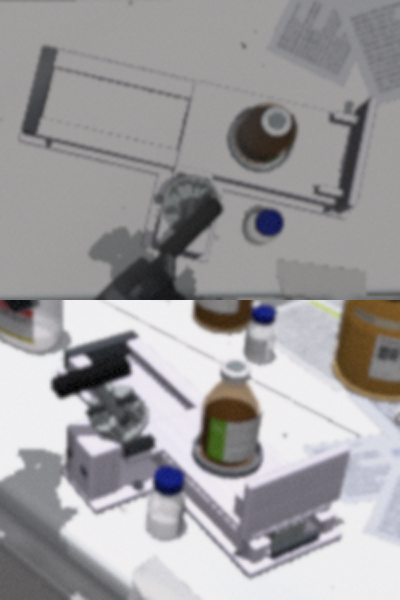

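The handle has turned about 60° and stays raised (around z = 0.119), and the vial and bottle are undisturbed. Next I go behind the plate.

Call:
move_arm(targets=[[[-42,-24,16],[0.15,0.58,-0.58],0.5],[[-84,-48,32],[0.31,1.16,-1.16],1],[[-126,-72,48],[0.46,1.75,-1.75],1],[[-168,-96,64],[0.62,2.33,-2.33],1],[[-208,-119,79],[0.77,2.91,-2.91],1]])

```text
clock: 12.68
tcp_pos: [0.5022, -0.1774, 0.2009]
orientation: [-0.001, 0.126, 0.992, 0.0]
wrist_force: [1.2, -0.2, 1.3]
finger_gap: 0.0
grip_force: 0.0
```

Run:
```python
from h import *
P=np.array([.5298,-.1075,0]); C=P-.06*TY; C[2]=.05
rel(C,RP); print(env.get_state()["tcp_pos"])
```

```text
mm [ -9.5  14.6 150.9] turn10 [ 0.   -0.01  0.01] F [ 1.2 -0.2  1.3] t 12.675 gap 1.537759607840207e-05
[ 0.50220053 -0.17741276  0.20090529]
```

Call:
move_arm(targets=[[[-9.5,5,45],[0,0,0],1],[[-9.5,10,90],[0,0,0],1],[[-9.5,14,130],[0,0,0],1],[[-9.5,14.5,151],[0,0,0],1],[[-9.5,14.5,151],[0,0,0],1]])

```text
clock: 13.3
tcp_pos: [0.5128, -0.1624, 0.0481]
orientation: [-0.002, 0.127, 0.992, 0.001]
wrist_force: [-0.8, -0.0, 1.1]
finger_gap: 0.0
grip_force: 0.0
```

Call:
move_arm(targets=[[[0,12,0],[0,0,0],1],[[0,24,0],[0,0,0],1],[[0,32,0],[0,0,0],1],[[0,38,0],[0,0,0],1],[[0,43,0],[0,0,0],1]])

```text
clock: 13.92
tcp_pos: [0.5259, -0.1212, 0.0515]
orientation: [0.001, 0.127, 0.992, -0.0]
wrist_force: [0.2, 0.5, 0.6]
finger_gap: -0.0
grip_force: 0.0
```

Run:
```python
from h import *
P=np.array([.5298,-.1075,.05]); rel(P,RP)
p=env.read_camera("scene"); cv2.imwrite("pics/p1.png",cv2.resize(p["pixels"][200:380,280:520],None,fx=3,fy=3)[:,:,::-1])
```

```text
mm [-0.3 14.2  1.5] turn10 [0.   0.01 0.01] F [0.2 0.5 0.6] t 13.925 gap -1.1661242669076728e-06
```

View pics/p1.png

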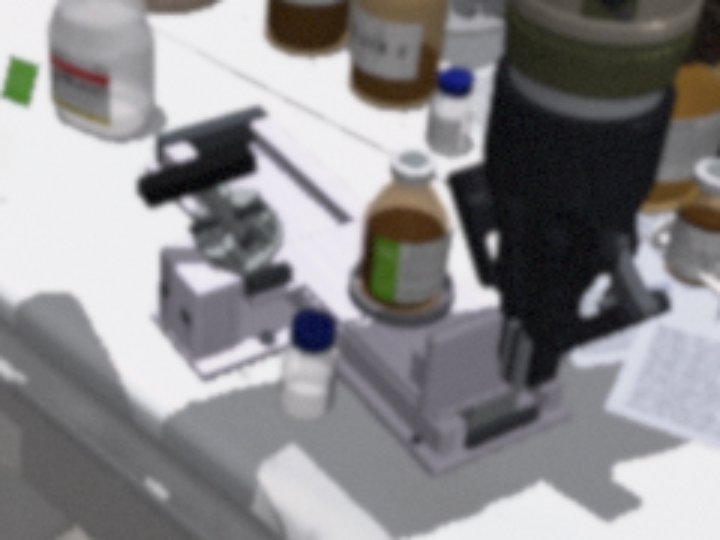

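The scene crop shows the shut fingers right behind the plate's middle at about (525,350), with the bottle upright and no contact yet. Now a slow push.

Call:
move_arm(targets=[[[0,2,0],[0,0,0],1],[[0,4,0],[0,0,0],1],[[0,7,0],[0,0,0],1],[[0,11,0],[0,0,0],1],[[0,15,0],[0,0,0],1]])

```text
clock: 14.6
tcp_pos: [0.5295, -0.1069, 0.0512]
orientation: [0.001, 0.127, 0.992, -0.0]
wrist_force: [-0.3, -0.3, 0.7]
finger_gap: -0.0003
grip_force: 0.6
```

Call:
move_arm(targets=[[[0,5,0],[0,0,0],1],[[0,10,0],[0,0,0],1],[[0,15,0],[0,0,0],1],[[0,20,0],[0,0,0],1],[[0,25,0],[0,0,0],1]])

```text
clock: 15.22
tcp_pos: [0.5358, -0.0825, 0.0512]
orientation: [0.001, 0.127, 0.992, 0.0]
wrist_force: [-0.7, -0.2, 0.9]
finger_gap: 0.0003
grip_force: 0.6
```

Run:
```python
from h import *
s=env.get_state();rel([.5298,-.1075,.05],RP,s); B=np.c_[TX,TY,[0,0,1]];print(s["wrist_force"]@B,s["ft_torque"]@B)
p=env.read_camera("scene");q=env.read_camera("top")
P=np.array([.5298,-.1075,0])
for pp in(p,q):
  for t in("push_point","bottle_mid","handle_grip","vial_mid"): print(t,[(np.round((x["centre"]-P)@B,4),x["confidence"]) for x in env.landmark_of(t,pp)[:1]])
```

```text
mm [ -0.4 -25.7   1.2] turn10 [0.   0.01 0.  ] F [-0.7 -0.2  0.9] t 15.225 gap 0.0003111114703899191
[-0.64674516 -0.39320735  0.86181941] [-0.20469325  0.00406392 -0.03842891]
push_point [(array([0.0026, 0.0386, 0.0607]), 0.56)]
bottle_mid [(array([0.0023, 0.1205, 0.0759]), 0.6)]
handle_grip [(array([-0.0996,  0.131 ,  0.1185]), 0.85)]
vial_mid [(array([-0.0724,  0.0642,  0.0272]), 0.6)]
push_point [(array([-0.005 ,  0.0432,  0.0615]), 0.73)]
bottle_mid [(array([0.0022, 0.1268, 0.081 ]), 0.89)]
handle_grip [(array([-0.1005,  0.1328,  0.12  ]), 0.92)]
vial_mid [(array([-0.0671,  0.0652,  0.0283]), 0.57)]
```

Call:
move_arm(targets=[[[0,6,0],[0,0,0],1],[[0,12,0],[0,0,0],1],[[0,18,0],[0,0,0],1],[[0,24,0],[0,0,0],1],[[0,30,0],[0,0,0],1]])

```text
clock: 16.35
tcp_pos: [0.5433, -0.0534, 0.0512]
orientation: [0.001, 0.127, 0.992, -0.0]
wrist_force: [-0.1, -0.7, -0.1]
finger_gap: -0.0001
grip_force: 0.5
```

Call:
move_arm(targets=[[[0,6,0],[0,0,0],1],[[0,12,0],[0,0,0],1],[[0,18,0],[0,0,0],1],[[0,24,0],[0,0,0],1],[[0,30,0],[0,0,0],1]])

```text
clock: 16.98
tcp_pos: [0.5509, -0.0245, 0.0512]
orientation: [0.001, 0.127, 0.992, 0.0]
wrist_force: [-0.7, -1.3, -1.1]
finger_gap: -0.0005
grip_force: 0.5
```

Call:
move_arm(targets=[[[0,4,0],[0,0,0],1],[[0,8,0],[0,0,0],1],[[0,12,0],[0,0,0],1],[[0,15,0],[0,0,0],1],[[0,18,0],[0,0,0],1]])

```text
clock: 17.6
tcp_pos: [0.5554, -0.0073, 0.0512]
orientation: [0.001, 0.127, 0.992, -0.0]
wrist_force: [-0.6, -1.3, -0.5]
finger_gap: -0.0003
grip_force: 0.5
```

Call:
move_arm(targets=[[[0,2,0],[0,0,0],1],[[0,4,0],[0,0,0],1]])

```text
clock: 17.85
tcp_pos: [0.5564, -0.0035, 0.0512]
orientation: [0.001, 0.127, 0.992, -0.0]
wrist_force: [-1.3, -0.1, -0.4]
finger_gap: 0.0
grip_force: 0.5
```

Run:
```python
from h import *
s=env.get_state();rel([.5298,-.1075,.05],RP,s); B=np.c_[TX,TY,[0,0,1]];print(s["wrist_force"]@B,s["ft_torque"]@B)
```

```text
mm [  -0.4 -107.3    1.2] turn10 [0.   0.01 0.  ] F [-1.3 -0.1 -0.4] t 17.85 gap 1.3683415761039638e-05
[-1.20776316 -0.465244   -0.37687055] [-0.21697552 -0.03722814  0.00527779]
```

Call:
move_arm(targets=[[[0,1,0],[0,0,0],1],[[0,2,0],[0,0,0],1],[[0,3,0],[0,0,0],1],[[0,4,0],[0,0,0],1]])

```text
clock: 18.35
tcp_pos: [0.5574, 0.0004, 0.0512]
orientation: [0.001, 0.127, 0.992, 0.0]
wrist_force: [0.1, 0.1, 0.1]
finger_gap: -0.0002
grip_force: 0.5
```

Call:
move_arm(targets=[[[0,0.7,0],[0,0,0],1],[[0,1.4,0],[0,0,0],1]])

```text
clock: 18.6
tcp_pos: [0.5574, 0.0005, 0.0512]
orientation: [0.001, 0.127, 0.992, -0.001]
wrist_force: [-2.2, -7.0, 0.6]
finger_gap: 0.0002
grip_force: 3.8
```

Call:
move_arm(targets=[[[0,0.8,0],[0,0,0],1],[[0,0.8,0],[0,0,0],1]])

```text
clock: 18.85
tcp_pos: [0.5574, 0.0005, 0.0512]
orientation: [0.001, 0.127, 0.992, -0.002]
wrist_force: [-2.9, -8.9, 0.8]
finger_gap: 0.0005
grip_force: 4.5
```

Call:
move_arm(targets=[[[0,-4,0],[0,0,0],1],[[0,-20,0],[0,0,0],1],[[0,-50,-10],[0,0,0],1],[[0,-60,-50],[0,0,0],1],[[0,-60,-110],[0,0,0],1]])

```text
clock: 19.48
tcp_pos: [0.5408, -0.0566, 0.1605]
orientation: [-0.001, 0.128, 0.992, 0.0]
wrist_force: [0.2, 0.6, -0.3]
finger_gap: -0.0002
grip_force: 0.0
```

Run:
```python
from h import *
B=np.c_[TX,TY,[0,0,1]];P=np.array([.5298,-.1075,0])
p=env.read_camera("scene");q=env.read_camera("top")
for pp in(p,q):
  for t in("push_point","bottle_mid","handle_grip","vial_mid","flask_mid"): print(t,[(np.round((x["centre"]-P)@B,4),x["confidence"]) for x in env.landmark_of(t,pp)[:1]])
a=cv2.resize(q["pixels"][160:310,240:500],(572,330)); b=cv2.resize(p["pixels"][180:370,240:500],(572,418))
cv2.imwrite("pics/fin.png",cv2.resize(np.vstack([a,b]),(450,590))[:,:,::-1])
```

```text
push_point [(array([0.0024, 0.1259, 0.0589]), 0.85)]
bottle_mid [(array([0.005 , 0.211 , 0.0797]), 0.67)]
handle_grip [(array([-0.1034,  0.1299,  0.119 ]), 0.62)]
vial_mid [(array([-0.0723,  0.065 ,  0.0294]), 0.8)]
flask_mid [(array([-0.0378,  0.3608,  0.0583]), 0.7)]
push_point [(array([0.0006, 0.127 , 0.0592]), 0.68)]
bottle_mid [(array([2.000e-04, 2.075e-01, 8.260e-02]), 0.74)]
handle_grip [(array([-0.0993,  0.1363,  0.1185]), 0.63)]
vial_mid [(array([-0.0677,  0.0655,  0.0262]), 0.64)]
flask_mid [(array([-0.0373,  0.3643,  0.0627]), 0.94)]
```

View pics/fin.png

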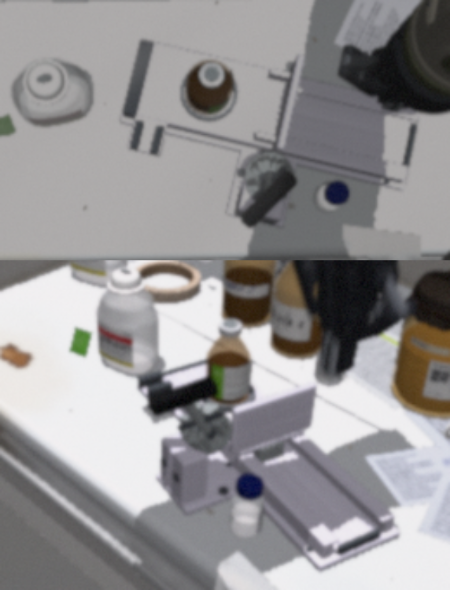

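The sled has moved about 126 mm, which is home. The bottle stands upright, the handle is still retracted and twisted, the vial and flask have not moved, and the arm is clear of everything.

```bash
python3 -c "
from h import *
print(env.hand_in())"
```

```text
the job is handed in; nothing more can be done
None
```

The job is handed in at about 20 s on the robot clock: the plunger rests retracted in a shallow notch, the sled moved about 126 mm to the stop, the bottle is upright in its cup, and the vial and flask have not moved.

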